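Load a jaw blank under the spring clip

TASK

Press the spring clip's thumb plate down with one fingertip so that its foot rises, and while holding it down push the flat steel blank along its channel with the other fingertip, beneath the foot and fully home against the end stop. Keep the plate down until the blank is home, then let the clip close on the blank and move clear. The blank is only pushed, never picked up, and the wrench, the worm screw and the cup are left alone.

Things in the scene. Friction and masses are not known exactly. Their poses are not given: they have to be found in the camera images.
- fixture: Grey clamping fixture, fixed (place and yaw vary). Origin: on the bench top straight below the clip's foot, mid-channel. x: along the channel, the way the blank goes in (roughly away from the robot); y: towards the thumb plate. Base 10 mm thick, x -140..40, y -40..44 mm; its top is the bed. Rails 8 mm high, inner faces y = -24 and 24, x -50..33 mm; bed open before x = -50.
- stop (a point): Middle of the end stop's face at bed level: fixture x = 25, y = 0, z = 10 mm. The stop is a bar 8 mm high across the channel's far end.
- axle (a point): Middle of the clip's axle, a steel rod 8 mm in diameter along the channel at fixture y = 38, z = 24 mm, from x = -138 to 24 mm, in a bracket 32 mm high (above the bench) at each end. Nothing else stands between channel and thumb plate: one fingertip can go down on each side of the axle.
- blank: Flat steel blank, 50 (x) x 44 (y) x 12 mm, two dark holes near its rear edge, about 0.2 kg, loose on the bed. Origin: centre of its underside; axes nearly along the fixture's. Starts with its centre at fixture x = -39 to -65 mm, open bed behind its flat rear (-x) edge. Home against the stop its centre is at fixture x = 0; it has 2 mm play to each rail.
- clip (a joint): Rocker angle of the sprung clip, rad: 0 at rest, up to 0.6 as the thumb plate goes down and the foot rises. At rest the foot is 7 mm above the bed and blocks the 12 mm blank; above about 0.17 the blank passes; closed on the blank it reads about 0.13. The plate takes about 3 N at first, about 6 N well down, and springs back.
- plate (a point): Centre of the top of the clip's steel thumb plate, 105 mm (fixture x -125..-20) by 40 mm (fixture y 48..88), at rest 26 mm above the bench, rising outwards by 0.2 rad; moves with the clip. A fingertip can press anywhere on it and slide along it. Pressed to 1-6 mm above bed level it opens the clip 0.25 to 0.6 rad; a second tip at that height meets the blank's rear edge.
- foot (a point): Underside of the clip's round foot (cylinder 12 mm in diameter, 16 mm long in x) over the channel at fixture x = 0, y = 0, at rest 17 mm above the bench; moves with the clip.
- wrench: Bystander: loose steel wrench 170 mm long lying on the bench beside the fixture on the side away from the thumb plate. Origin: underside centre.
- worm: Bystander: loose ribbed steel worm screw, 22 mm in diameter, 26 mm high, standing on the bench beyond the end stop. Origin: underside centre.
- cup: Bystander: loose aluminium cup, 48 mm in diameter, 40 mm high, on the bench beyond the end stop. Origin: underside centre.
There are look-alikes about, which are no part of the job. Several things look just like the fixture: the one meant starts farthest to the robot's left. Leave any pink look-alike of the blank alone.

How it is judged:
On the way, in this order (a step that is already met when the one before it is completed fails the run):
1. a fingertip holds the thumb plate down, the blank not yet under the foot (value of joint clip above 0.2 rad and contact force between the fingers and clip above 0.5 N and x of blank in the frame of fixture below -0.032 m), for 0.2 s.
2. the blank is home against the stop with the plate still held down (value of joint clip above 0.2 rad and contact force between the fingers and clip above 0.5 N and x of blank in the frame of fixture above -0.004 m), for 0.1 s.
At the end, for the whole second after the job is handed in: The blank lies flat on the bed within 4 mm of the end stop, between the rails, at rest, and the released clip presses on its top (over 0.5 N) (x of blank in the frame of fixture between -0.004 and 0.004 m and y of blank in the frame of fixture between -0.005 and 0.005 m and z of blank in the frame of fixture between 0.007 and 0.013 m and angle between the x axis of blank and the x axis of fixture, either way round below 0.1 rad and value of joint clip between 0.07 and 0.2 rad and contact force between clip and blank above 0.5 N and linear speed of blank below 0.01 m/s); the robot touches nothing.
It fails at once if the blank is lifted over 8 mm off the bed or tipped over 0.25 rad (z of blank in the frame of fixture above 0.018 m or angle between blank's own z axis and vertical above 0.25 rad).
It fails at once if the wrench, worm screw or cup is moved over 20 mm (distance of any of wrench, worm, cup from where it was at the start of the episode above 0.02 m).
It also fails if it takes over 35 s, if anything falls off the work surface, if the arm or the gripper's body presses on something with over 40 N, if the wrist force passes 120 N, or if a joint passes its speed limit or range.

ROBOT

A 6-joint arm with a two-finger parallel gripper is mounted at the origin on the work surface. World frame = base frame: x ahead of the robot, y to its left, z up, the work surface at z = 0. Lengths are in m, angles in rad, forces in N, time in s.
With the tool pointing down it reaches from about 0.25 to 0.725 m from the base axis. Payload 4 kg.
Tool frame: the origin (TCP) lies on the centre line of the jaws, within the pads' length; the fingertips stand 25 mm ahead of it and the grasp point (between the pads) lies 6 mm ahead of it; z points along the fingers, x is the direction in which the jaws open and shut, and the axes are right-handed (so a half turn about z gives the same grasp; the last joint's range is limited). The gripper opens to 85 mm and grips with 20 to 120 N. Pads are 22 mm wide; open, the fingers measure 114 mm over their backs; the gripper's body (76 mm by 85 mm) begins 54 mm behind the grasp point. The pads swing forward as they close: fully open they stand 13 mm farther back than shut.
Start: joints at [-1.301, 0.241, 0.005, 1.335, 0, 1.571], TCP at [0.133, -0.482, 0.228] pointing down, gripper open.
Joint ranges: [-2.72, 2.72], [-1.05, 1.87], [-1.09, 1.28], [-1.99, 2.15], [-1.42, 1.44], [-3.14, 3.14]. Speed limits (rad/s): [2.79, 2.79, 3.14, 3.14, 3.14, 3.14].

INTERFACE

Orientations are given as a unit quaternion [x, y, z, w].
In Python, from workcell import bot, imaging, order gives the robot as it stands.
- The arm moves only by the tool carry_out, never from a script. Its argument "moves" is a list of rows, each a list of 5 numbers: the shift along the tool's x, y, z scaled (see below), then the turn about the tool's z scaled (see below), then the opening, from -1 (shut) to 1 (fully open). In form: [[tx, ty, tz, roll, hand], ...]. A call has 1 to 20 rows; each row is the pose to reach, as a shift and turn from the pose commanded when the call began, along the tool's axes at that moment; what a row does not reach only later rows make up. The controller multiplies each number of a shift by 0.1 m and each number of a turn by 90 degrees. A row lasts 1/10 s, in which the tool goes at most 50 mm and 8.59 degrees, less where a joint would pass 70% of its speed; a pose out of reach is approached as far as the arm can. A call with a number of a shift or a turn outside -1 to 1 is refused whole. A call with a gripper value outside its range is refused whole. The fingers move at their own pace and stop on an object; the grip force is fixed at half the most. Time passes only in rows, so rows that repeat a pose let the fingers close. It gives the time, the measured TCP pose, the force and the opening at its end, in the units of the state.
- bot.get_obs(): the state, without advancing time (a new reading comes with each control period).
- imaging.camera(name): name is "scene" or "top" or "wrist"; returns the picture (400x640x3 uint8, red, green, blue); there is no depth.
- imaging.camera_model(name): a dict with "fovy" (degrees; the focal length in pixels is half the picture's height over the tangent of half this angle, whatever the lens; pixels are square), "cx", "cy" (the principal point, pixels), "eye" and "rotation" of the camera in the world. Camera axes: x right, y up, looking along -z (the intrinsics and any distortion apply to the point x, -y, -z); pixel columns grow to the right and rows downward; lengths in m; the calibration is good to about 2 mm. A picture is of the moment at which its call begins: read the wrist's pose just before it. camera_model takes no time and is no camera call; for the wrist camera it gives the pose at the moment of the call.
- order.job_done(): hands the job in, once; it reports no verdict.
The state is a dict: "clock": time; "joint_pos": joint angles; "joint_vel": joint speeds; "tau": joint torques, N m; "eef_pos": TCP position; "tool_rot": TCP orientation; "ft_force": force on the tool from outside, world axes, zero at the start; "ft_torque": the same for the moment, N m; "grip_width": finger opening in m.
Only numpy, scipy, OpenCV 4.12 (cv2) and the standard library are available. Lean on these libraries where they do the work, as an engineer would, in place of code of your own. Each camera call takes 0.05 s, during which the arm holds its last target.

## Working session

There is one attempt and no reset: what is moved stays moved. The work goes in short steps, Python scripts to look and compute and a tool call to move; the robot and the scene stay as the last step left them, time stands still between calls to the robot, and variables do not carry over. Pictures are saved under pics/ and viewed, and the job is handed in when it is done.

Besides the shell and the picture viewer there is one more tool, called after ">>>" as name([rows], argument=value, ...), one row to a line, values as JSON. carry_out: Moves the arm, as the interface text tells. Its arguments: {"type":"object","properties":{"moves":{"type":"array","items":{"type":"array","items":{"type":"number","minimum":-1,"maximum":1}}}},"required":["moves"]}

```bash
mkdir -p pics; ls; python3 - <<'E'
from workcell import bot, imaging, order
import cv2
print(bot.get_obs())
for n in ("scene","top","wrist"):
    m=imaging.camera_model(n); print(n,m)
    im=imaging.camera(n); cv2.imwrite(f"pics/{n}0.png",im[:,:,::-1])
E
```

```text
pics
{'clock': 0.0, 'joint_pos': array([-1.30095898e+00,  2.41432298e-01,  3.71728429e-03,  1.33517372e+00,
        1.59982992e-05,  1.57081470e+00]), 'joint_vel': array([ 0.00078994,  0.00116401, -0.00061078, -0.00202063,  0.0013465 ,
       -0.00091356]), 'tau': array([-1.41318492e-04, -3.72316110e+01,  2.52408868e+01,  1.68390427e-02,
        1.57566969e-04, -2.79268043e-06]), 'eef_pos': array([ 0.13312373, -0.48129721,  0.22750065]), 'tool_rot': array([ 7.95787522e-01, -6.05575037e-01, -8.27724319e-04, -6.39905851e-04]), 'ft_force': array([-0.37679545, -0.58096385,  0.20120773]), 'ft_torque': array([ 0.03274331, -0.02269699, -0.02287157]), 'grip_width': 0.08536194888886887}
scene {'fovy': 53.83215850428758, 'cx': 316.06535162787003, 'cy': 201.14535434756849, 'eye': array([ 1.08726921, -0.24983082,  0.50803036]), 'rotation': array([0.34749546, 0.22390638, 0.48600388, 0.77000848])}
top {'fovy': 50.903809963417885, 'cx': 328.04106180830735, 'cy': 204.52211631631783, 'eye': array([ 0.49747952, -0.03551974,  0.87204108]), 'rotation': array([-0.05311834,  0.04337816,  0.70551291, -0.70537104])}
wrist {'fovy': 69.1831354449575, 'cx': 319.48882728314874, 'cy': 199.70912742194437, 'eye': array([ 0.2020013 , -0.46253405,  0.37486629]), 'rotation': array([-0.11383912,  0.08717054, -0.59936407,  0.78753074])}
```

View pics/top0.png

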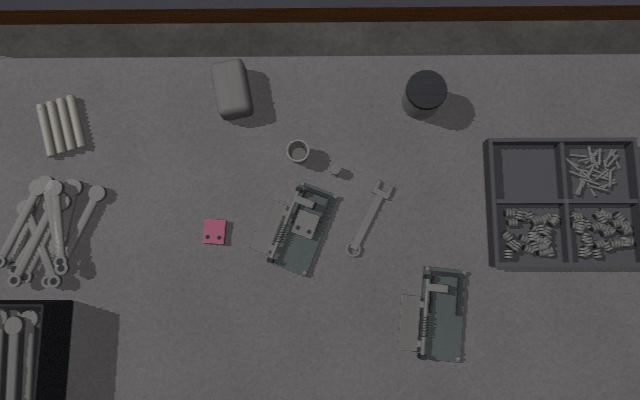

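View pics/scene0.png

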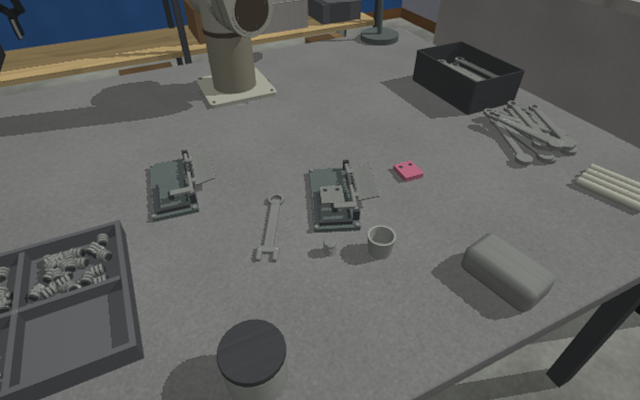

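The top view shows two fixtures, at (302,230) and (440,315). Image left is the robot's left (+y), so the left one is the target. Inside it is a grey blank at about (307,223); the pink decoy is at (214,232). I'll check the choice in a close crop.

```bash
python3 - <<'E'
import cv2
a=cv2.imread("pics/top0.png")[170:285,235:400]; cv2.imwrite("pics/topc.png",cv2.convertScaleAbs(cv2.resize(a,None,fx=4.8,fy=4.8,interpolation=cv2.INTER_CUBIC),alpha=1.7))
a=cv2.imread("pics/scene0.png")[145:265,290:400]; cv2.imwrite("pics/scenec.png",cv2.convertScaleAbs(cv2.resize(a,None,fx=5,fy=5,interpolation=cv2.INTER_CUBIC),alpha=1.5))
E
```

```text
(no output)
```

View pics/topc.png

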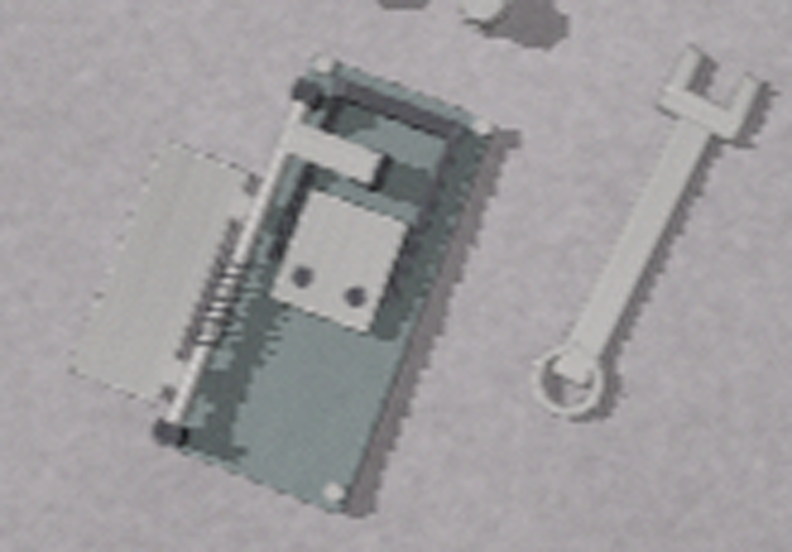

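View pics/scenec.png

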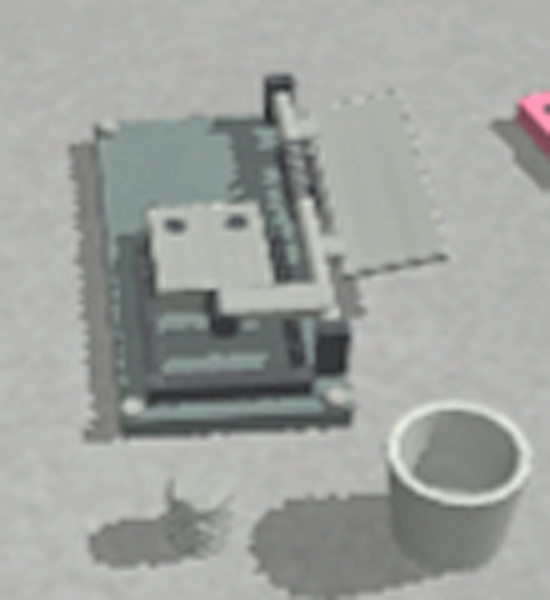

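View pics/wrist0.png

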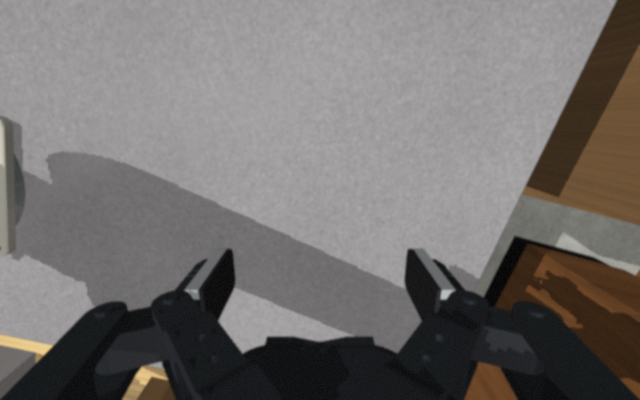

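Confirmed: in the left fixture the blank (centre about (306,224)) is behind the foot, and the thumb plate is on the image-left side. Next I'll fit the fixture and blank poses.

```bash
cat > h.py <<'E'
import numpy as np
from scipy.spatial.transform import Rotation as R
def proj(m,P):
    f=200/np.tan(np.radians(m['fovy'])/2)
    c=(np.atleast_2d(P)-m['eye'])@R.from_quat(m['rotation']).as_matrix()
    return np.c_[m['cx']+f*c[:,0]/-c[:,2], m['cy']-f*c[:,1]/-c[:,2]]
def fx(p,P):  # fixture->world
    P=np.atleast_2d(P).astype(float); c,s=np.cos(p[2]),np.sin(p[2])
    return np.c_[p[0]+c*P[:,0]-s*P[:,1],p[1]+s*P[:,0]+c*P[:,1],P[:,2]]
E
cat > fit.py <<'E'
from h import *; from workcell import imaging
from scipy.optimize import least_squares
T=imaging.camera_model('top');S=imaging.camera_model('scene')
tp=[((-140,-40,10),(348,512)),((40,-40,10),(492,122)),((40,44,10),(318,56)),((-138,38,32),(168,430)),((24,38,32),(303,88)),((-125,88,30),(72,370)),((-20,88,30),(172,143)),((-50+0,0,0),None)]
sp=[((-20,88,30),(447,258)),((-125,88,30),(392,92)),((40,-40,10),(120,418)),((40,44,10),(352,410)),((-140,-40,10),(103,122))]
tp=[t for t in tp if t[1]]
tq=np.array([t[1] for t in tp])/4.8+[235,170]; sq=np.array([t[1] for t in sp])/5+[290,145]
tP=np.array([t[0] for t in tp])/1e3; sP=np.array([t[0] for t in sp])/1e3
f=lambda p,w=(1,1):np.r_[w[0]*(proj(T,fx(p,tP))-tq).ravel(),w[1]*(proj(S,fx(p,sP))-sq).ravel()]
for w in((1,0),(0,1),(1,1)):
    r=least_squares(lambda p:f(p,w),[.5,.0,-.3],loss='soft_l1'); print(w,r.x)
    print(f(r.x).reshape(-1,2).round(1).tolist())
p=r.x
# blank
bq=np.array([(276,299),(368,332),(409,228),(315,187)])/4.8+[235,170]
def bl(b):
    q=[b[0],b[1],b[2]]
    L=np.array([(-25,22,22),(-25,-22,22),(25,-22,22),(25,22,22)])/1e3
    L=fx(q,L); return fx(p,L)
g=least_squares(lambda b:(proj(T,bl(b))-bq).ravel(),[-.05,0,0]); print('blank',g.x,g.fun.round(1))
E
python3 fit.py
```

```text
(1, 0) [ 0.6122729   0.00624696 -0.36275376]
[[-0.3, 0.7], [1.0, -0.2], [-0.4, -0.5], [0.2, 3.0], [1.8, -1.0], [-0.3, 0.4], [-1.6, -0.9], [-0.5, -2.5], [0.5, -1.7], [-0.6, -0.2], [-0.2, -1.4], [-3.4, -1.0]]
(0, 1) [ 0.61545688  0.00561831 -0.38322355]
[[-1.5, -1.0], [1.6, -1.2], [0.5, -2.3], [-0.6, 0.5], [2.5, -2.8], [-0.8, -2.5], [-1.1, -3.3], [0.5, -0.8], [2.4, -0.4], [-0.6, 0.8], [0.0, 0.2], [-1.7, -0.4]]
(1, 1) [ 0.61332508  0.00614837 -0.36509211]
[[-0.4, 0.2], [1.1, -0.7], [-0.3, -1.0], [0.2, 2.4], [1.9, -1.5], [-0.4, -0.3], [-1.5, -1.5], [-0.2, -2.0], [0.9, -1.4], [-0.4, 0.2], [0.0, -1.0], [-3.1, -0.7]]
blank [-0.04225703 -0.00081155  0.00420428] [-0.8 -0.2  0.3  0.6  0.5 -0.7 -0.   0.2]
```

```bash
cat >> h.py <<'E'
def tool(o):
    return np.array(o['eef_pos']),R.from_quat(o['tool_rot']).as_matrix()
def ray(m,u,v,z):
    f=200/np.tan(np.radians(m['fovy'])/2)
    d=R.from_quat(m['rotation']).apply([(u-m['cx'])/f,-(v-m['cy'])/f,-1]); return m['eye']+d*(z-m['eye'][2])/d[2]
E
python3 - <<'E'
from h import *; from workcell import *
o=bot.get_obs();p,M=tool(o);print(M.round(3))
m=imaging.camera_model('wrist')
print('eye tool',(m['eye']-p)@M)
for uv in((320,200),(320,20),(320,260)):
    g=ray(m,*uv,.01); print(uv,(g-p)@M)
# goal: world target
def need(w): print(w,((np.array(w)-p)@M).round(4))
need([.61,.0,.2275])
E
```

```text
[[ 0.266 -0.964 -0.   ]
 [-0.964 -0.266  0.002]
 [-0.002  0.    -1.   ]]
eye tool [-5.96885562e-05 -7.14205258e-02 -1.47273795e-01]
(320, 200) [0.00097639 0.03699343 0.21770669]
(320, 20) [ 0.00090889 -0.17126179  0.21770331]
(320, 260) [0.00100477 0.12452931 0.21770812]
[0.61, 0.0, 0.2275] [-0.3369 -0.5879  0.0007]
```

>>> carry_out([
  [-0.57,-1,0,0,0.3],
  [-0.57,-1,0,0,0.3],
  [-0.57,-1,0,0,0.3],
])

```text
clock: 0.45
eef_pos: [0.2161, -0.3973, 0.228]
tool_rot: [0.797, -0.604, -0.001, -0.001]
ft_force: [-1.0, -1.1, 0.2]
grip_width: 0.0555
```

>>> carry_out([
  [-0.57,-1,0,0,0.3],
  [-0.57,-1,0,0,0.3],
  [-0.57,-1,0,0,0.3],
])

```text
clock: 0.75
eef_pos: [0.2976, -0.3157, 0.2282]
tool_rot: [0.797, -0.604, -0.0, -0.001]
ft_force: [0.0, -1.2, -0.4]
grip_width: 0.0555
```

>>> carry_out([
  [-0.57,-1,0,0,0.3],
  [-0.57,-1,0,0,0.3],
  [-0.57,-1,0,0,0.3],
])

```text
clock: 1.05
eef_pos: [0.3791, -0.2342, 0.2282]
tool_rot: [0.797, -0.604, -0.0, -0.001]
ft_force: [-0.8, -0.3, 0.1]
grip_width: 0.0555
```

>>> carry_out([
  [-0.57,-1,0,0,0.3],
  [-0.57,-1,0,0,0.3],
  [-0.57,-1,0,0,0.3],
])

```text
clock: 1.35
eef_pos: [0.4604, -0.1525, 0.228]
tool_rot: [0.797, -0.604, -0.0, -0.001]
ft_force: [-0.6, 0.2, -0.3]
grip_width: 0.0554
```

>>> carry_out([
  [-0.57,-1,0,0,0.3],
  [-0.57,-1,0,0,0.3],
  [-0.57,-1,0,0,0.3],
])

```text
clock: 1.65
eef_pos: [0.5414, -0.0712, 0.2277]
tool_rot: [0.797, -0.604, -0.0, -0.0]
ft_force: [-0.1, -1.2, -1.4]
grip_width: 0.0555
```

>>> carry_out([
  [-0.57,-0.9,0,-0.1,0.3],
  [-0.57,-0.9,0,-0.2,0.3],
  [-0.57,-0.9,0,-0.3,0.3],
  [-0.57,-0.9,0,-0.4,0.3],
  [-0.57,-0.9,0,-0.5,0.3],
  [-0.57,-0.9,0,-0.6,0.3],
  [-0.57,-0.9,0,-0.7,0.3],
  [-0.57,-0.9,0,-0.8,0.3],
  [-0.57,-0.9,0,-0.9,0.3],
])

```text
clock: 2.55
eef_pos: [0.6101, 0.0039, 0.228]
tool_rot: [1.0, 0.027, -0.001, 0.0]
ft_force: [0.0, 1.0, -1.5]
grip_width: 0.0554
```

```bash
cat > need.py <<'E'
import sys
from h import *; from workcell import *
F=np.array(eval(open('fix.txt').read()))
fxy=[float(a) for a in sys.argv[1:4]] # fixture x,y (m), TCP z
o=bot.get_obs();p,M=tool(o)
w=fx(F,[fxy])[0]
yaw=np.arctan2(M[1,0],M[0,0]); t=F[2]+np.pi/2
inv=fx([0,0,-F[2]],[p-[F[0],F[1],0]])[0]
print('t',round(o['clock'],2),'tcp',p.round(4),'fixture-frame tcp',inv.round(4),'grip',round(o['grip_width'],4),'F',o['ft_force'].round(2),'j',o['joint_pos'].round(2))
print('shift units',((w-p)@M/0.1).round(3),'roll units',(-(t-yaw)/(np.pi/2)).round(4))
E
echo "[0.6133,0.00615,-0.365]">fix.txt; python3 need.py -0.01 0.02 0.2275
```

```text
t 2.55 tcp [0.6101 0.0039 0.228 ] fixture-frame tcp [-0.0022 -0.0033  0.228 ] grip 0.0554 F [ 0.02  1.01 -1.45] j [ 0.01  0.47  0.33  1.44 -0.    1.52]
shift units [ 0.023 -0.244  0.005] roll units -0.7331
```

>>> carry_out([
  [0.02,-0.24,0,-0.09,0.3],
  [0.02,-0.24,0,-0.18,0.3],
  [0.02,-0.24,0,-0.27,0.3],
  [0.02,-0.24,0,-0.36,0.3],
  [0.02,-0.24,0,-0.45,0.3],
  [0.02,-0.24,0,-0.54,0.3],
  [0.02,-0.24,0,-0.63,0.3],
  [0.02,-0.24,0,-0.7,0.3],
  [0.02,-0.24,0,-0.733,0.3],
  [0.02,-0.24,0,-0.733,0.3],
])

```text
clock: 3.55
eef_pos: [0.611, 0.028, 0.2281]
tool_rot: [0.826, 0.564, -0.001, -0.0]
ft_force: [-0.4, -0.5, -0.8]
grip_width: 0.0553
```

```bash
python3 - <<'E'
from workcell import *
import cv2,json,numpy as np
m=imaging.camera_model('wrist'); im=imaging.camera('wrist')[:,:,::-1]
cv2.imwrite('pics/w1.png',im); json.dump({k:np.array(v).tolist() for k,v in m.items()},open('w1.json','w'))
cv2.imwrite('pics/w1big.png',cv2.convertScaleAbs(cv2.resize(im[0:300,120:520],None,fx=2,fy=2,interpolation=cv2.INTER_CUBIC),alpha=1.4))
E
python3 need.py -.01 .02 .2275
```

```text
t 3.6 tcp [0.6111 0.0281 0.2281] fixture-frame tcp [-0.0099  0.0198  0.2281] grip 0.0558 F [-0.1  -0.44 -0.58] j [ 0.05  0.47  0.33  1.44 -0.    0.42]
shift units [ 0.002 -0.001  0.006] roll units -0.0047
```

View pics/w1big.png

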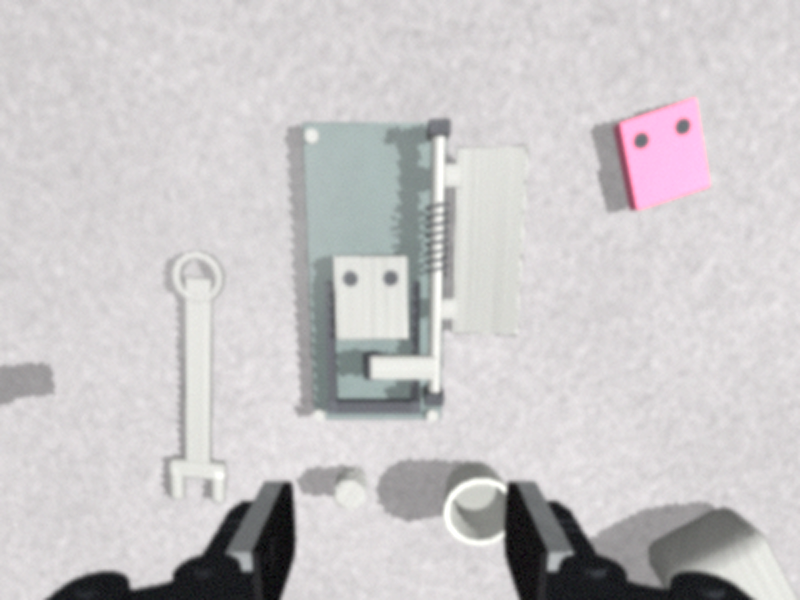

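```bash
cat > fit2.py <<'E'
from h import *; import json
from scipy.optimize import least_squares
m=json.load(open('w1.json'))
pts=[((-140,-40,10),(305,122)),((40,-40,10),(318,417)),((40,44,10),(441,415)),((-125,88,30),(526,148)),((-20,88,30),(517,334)),((-125,48,22),(460,148)),((-20,48,22),(455,334)),((-138,38,32),(438,124)),((24,38,32),(435,397))]
q=np.array([t[1] for t in pts])/2+[120,0];P=np.array([t[0] for t in pts])/1e3
r=least_squares(lambda p:(proj(m,fx(p,P))-q).ravel(),[.61,0,-.36],loss='soft_l1');F=r.x;print(F,(proj(m,fx(F,P))-q).round(1).tolist())
bq=np.array([(333,256),(407,256),(409,339),(335,339)])/2+[120,0]
L=np.array([(-25,-22,22),(-25,22,22),(25,22,22),(25,-22,22)])/1e3
g=least_squares(lambda b:(proj(m,fx(F,fx(b,L)))-bq).ravel(),[-.05,0,0]);print(g.x,g.fun.round(1))
open('fix.txt','w').write(str(F.tolist()))
E
python3 fit2.py; python3 need.py -.088 .033 .2275
```

```text
[ 0.61339315  0.009448   -0.37417168] [[-0.9, -0.0], [-1.4, 0.9], [0.4, 2.1], [2.7, -1.0], [1.3, 0.6], [-1.4, -0.1], [-1.6, -0.7], [1.6, -2.4], [0.1, 4.4]]
[-0.04080508 -0.00147249  0.00824674] [ 0.  -0.   0.2 -0.2 -0.8  0.   0.6  0.2]
t 3.6 tcp [0.6111 0.0281 0.2281] fixture-frame tcp [-0.0089  0.0166  0.2281] grip 0.0558 F [-0.1  -0.44 -0.58] j [ 0.05  0.47  0.33  1.44 -0.    0.42]
shift units [ 0.166 -0.79   0.007] roll units 0.0011
```

```bash
cat > fit3.py <<'E'
exec(open('fit2.py').read().split("r=least")[0])
P=P[:7];q=q[:7]
r=least_squares(lambda p:(proj(m,fx(p,P))-q).ravel(),[.61,0,-.36]);print(r.x,(proj(m,fx(r.x,P))-q).round(1).tolist())
def mm(a): 
    d=dict(m); d['rotation']=(R.from_quat(m['rotation'])*R.from_rotvec([a[0],a[1],0])).as_quat(); return d
r=least_squares(lambda p:np.r_[(proj(mm(p[3:]),fx(p[:3],P))-q).ravel(),np.array(p[3:])*50],[.61,0,-.36,0,0]);print(r.x,(proj(mm(r.x[3:]),fx(r.x[:3],P))-q).round(1).tolist())
E
python3 fit3.py
```

```text
[ 0.61332086  0.00963515 -0.37365653] [[-0.9, -0.1], [-1.3, 0.8], [0.5, 2.0], [2.8, -1.2], [1.4, 0.4], [-1.3, -0.3], [-1.4, -0.8]]
[ 0.62228429  0.00723514 -0.37081202 -0.02465459 -0.00228537] [[-1.2, -0.0], [-0.8, 0.3], [0.5, 1.3], [2.8, -0.7], [1.2, 0.6], [-1.3, 0.0], [-1.4, -0.7]]
```

```bash
echo "[0.6133,0.0078,-0.370]">fix.txt; python3 need.py -.09 .034 .1277
```

```text
t 3.6 tcp [0.6111 0.0281 0.2281] fixture-frame tcp [-0.0094  0.0182  0.2281] grip 0.0558 F [-0.1  -0.44 -0.58] j [ 0.05  0.47  0.33  1.44 -0.    0.42]
shift units [ 0.157 -0.806  1.005] roll units -0.0015
```

>>> carry_out([
  [0.158,-0.806,0.3,0,0.3],
  [0.158,-0.806,0.8,0,0.3],
  [0.158,-0.806,1,0,0.3],
  [0.158,-0.806,1,0,0.3],
])

```text
clock: 4.0
eef_pos: [0.5352, 0.0725, 0.1227]
tool_rot: [0.825, 0.565, -0.007, -0.003]
ft_force: [-0.2, 0.4, 0.3]
grip_width: 0.0553
```

>>> carry_out([
  [0,0,0.3,0,0.3],
  [0,0,0.6,0,0.3],
  [0,0,0.6,0,0.3],
])

```text
clock: 4.3
eef_pos: [0.5411, 0.0721, 0.0667]
tool_rot: [0.826, 0.564, -0.002, -0.001]
ft_force: [-1.1, -0.6, -0.4]
grip_width: 0.0555
```

```bash
python3 need.py -.09 .034 .06; cat > snap.py <<'E'
import sys
from workcell import *
import cv2
n=sys.argv[1]
a=imaging.camera('scene')[100:260,260:430,::-1]; b=imaging.camera('top')[150:290,230:380,::-1]
a=cv2.resize(a,(440,414),interpolation=cv2.INTER_CUBIC);b=cv2.resize(b,(350,327),interpolation=cv2.INTER_CUBIC)
b=cv2.copyMakeBorder(b,0,414-327,0,0,cv2.BORDER_CONSTANT)
cv2.imwrite(f'pics/{n}.png',cv2.convertScaleAbs(cv2.hconcat([a,b]),alpha=1.5))
E
python3 snap.py s1
```

```text
t 4.3 tcp [0.5411 0.0721 0.0667] fixture-frame tcp [-0.0906  0.0338  0.0667] grip 0.0555 F [-1.07 -0.55 -0.37] j [ 0.13  0.46 -0.13  0.99 -0.    0.5 ]
shift units [0.002 0.006 0.067] roll units -0.0011
```

View pics/s1.png

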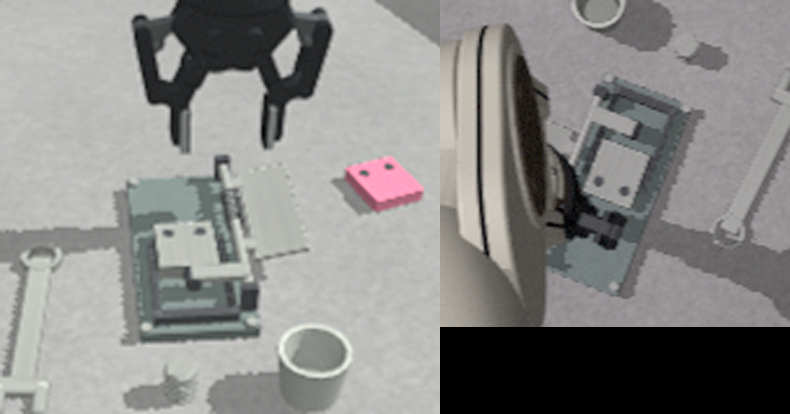

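Scene view: the fingertips at (185,150) and (270,145) in the crop straddle the axle, behind the blank's rear edge. I'll step down and watch the force.

>>> carry_out([
  [0,0,0.1,0,0.3],
  [0,0,0.16,0,0.3],
  [0,0,0.16,0,0.3],
])

```text
clock: 4.7
eef_pos: [0.542, 0.0728, 0.0523]
tool_rot: [0.825, 0.565, -0.0, -0.0]
ft_force: [-0.6, 0.2, 0.7]
grip_width: 0.0552
```

>>> carry_out([
  [0,0,0.03,0,0.3],
  [0,0,0.03,0,0.3],
])

```text
clock: 4.9
eef_pos: [0.5421, 0.073, 0.0493]
tool_rot: [0.825, 0.565, -0.0, -0.0]
ft_force: [-0.7, 0.3, -0.0]
grip_width: 0.0556
```

>>> carry_out([
  [0,0,0.03,0,0.3],
  [0,0,0.03,0,0.3],
])

```text
clock: 5.1
eef_pos: [0.5419, 0.073, 0.0461]
tool_rot: [0.825, 0.565, -0.0, -0.0]
ft_force: [-0.5, -0.0, 0.3]
grip_width: 0.0554
```

>>> carry_out([
  [0,0,0.03,0,0.3],
  [0,0,0.03,0,0.3],
])

```text
clock: 5.3
eef_pos: [0.5419, 0.0729, 0.043]
tool_rot: [0.825, 0.565, -0.0, -0.0]
ft_force: [-0.5, 0.6, 0.7]
grip_width: 0.0556
```

>>> carry_out([
  [0,0,0.03,0,0.3],
  [0,0,0.03,0,0.3],
])

```text
clock: 5.5
eef_pos: [0.5419, 0.0729, 0.04]
tool_rot: [0.825, 0.565, -0.0, -0.0]
ft_force: [-1.0, 0.6, -0.3]
grip_width: 0.056
```

>>> carry_out([
  [0,0,0.03,0,0.3],
  [0,0,0.03,0,0.3],
])

```text
clock: 5.7
eef_pos: [0.5419, 0.0729, 0.037]
tool_rot: [0.825, 0.565, -0.0, -0.0]
ft_force: [0.3, -0.3, -0.1]
grip_width: 0.0555
```

```bash
python3 snap.py s2
```

```text
(no output)
```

View pics/s2.png

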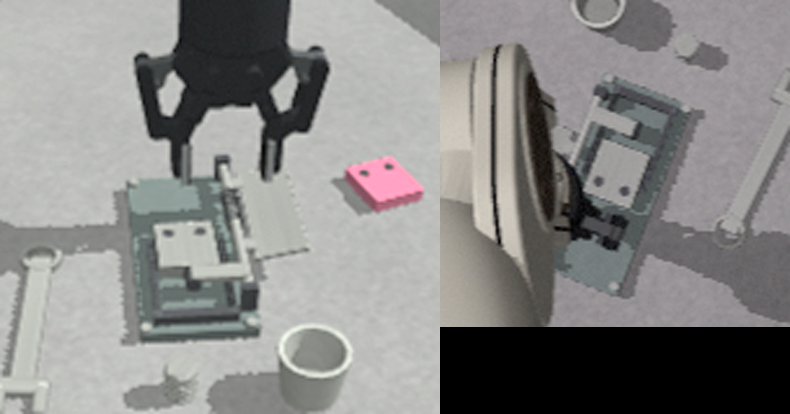

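The tips are just above the plate, with no contact yet. Continuing down.

>>> carry_out([
  [0,0,0.02,0,0.3],
  [0,0,0.02,0,0.3],
])

```text
clock: 6.0
eef_pos: [0.542, 0.0729, 0.0352]
tool_rot: [0.825, 0.565, -0.0, -0.0]
ft_force: [-0.6, -1.1, 0.8]
grip_width: 0.0554
```

>>> carry_out([
  [0,0,0.02,0,0.3],
  [0,0,0.02,0,0.3],
])

```text
clock: 6.2
eef_pos: [0.542, 0.0729, 0.0331]
tool_rot: [0.825, 0.565, -0.0, -0.0]
ft_force: [0.2, -0.4, -1.3]
grip_width: 0.0555
```

>>> carry_out([
  [0,0,0.02,0,0.3],
  [0,0,0.02,0,0.3],
])

```text
clock: 6.4
eef_pos: [0.542, 0.0729, 0.0311]
tool_rot: [0.825, 0.565, -0.0, -0.0]
ft_force: [-0.7, 0.3, 0.3]
grip_width: 0.0553
```

>>> carry_out([
  [0,0,0.02,0,0.3],
  [0,0,0.02,0,0.3],
])

```text
clock: 6.6
eef_pos: [0.542, 0.0729, 0.0291]
tool_rot: [0.825, 0.565, -0.0, -0.0]
ft_force: [0.2, -0.6, 0.9]
grip_width: 0.0553
```

```bash
python3 snap.py s3
```

```text
(no output)
```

View pics/s3.png

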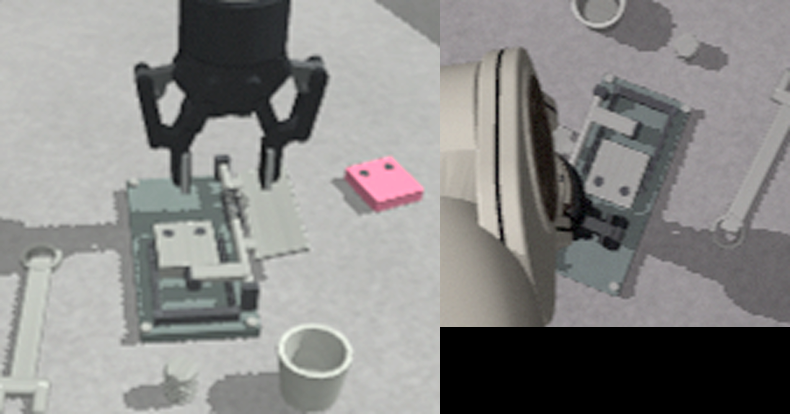

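```bash
python3 need.py -.09 .034 .02; python3 - <<'E'
from h import *; from workcell import *
S=imaging.camera_model('scene')
o=bot.get_obs();p,M=tool(o)
for d in(0,.01,.02,.025):
    for sx in(-1,1):
        a=proj(S,[p+M@[sx*.035,.011,d]])[0]; print(d,sx,((a-[260,100])*2.588).round())
F=eval(open('fix.txt').read())
for P in((-125,88,30),(-20,88,30),(-125,48,22),(-20,48,22),(-140,-40,10),(40,44,10)): print(P,((proj(S,fx(F,np.array([P])/1e3))[0]-[260,100])*2.588).round())
E
```

```text
t 6.7 tcp [0.5421 0.0729 0.0293] fixture-frame tcp [-0.0899  0.035   0.0293] grip 0.0561 F [-0.11  0.36 -0.28] j [ 0.13  0.5  -0.17  0.9  -0.    0.5 ]
shift units [-0.01  -0.001  0.093] roll units -0.0003
0 -1 [182. 201.]
0 1 [273. 197.]
0.01 -1 [182. 212.]
0.01 1 [272. 207.]
0.02 -1 [181. 222.]
0.02 1 [271. 217.]
0.025 -1 [181. 227.]
0.025 1 [270. 222.]
(-125, 88, 30) [285. 160.]
(-20, 88, 30) [311. 244.]
(-125, 48, 22) [235. 171.]
(-20, 48, 22) [255. 256.]
(-140, -40, 10) [126. 177.]
(40, 44, 10) [262. 326.]
```

>>> carry_out([
  [0,0,0.02,0,0.3],
  [0,0,0.02,0,0.3],
])

```text
clock: 6.9
eef_pos: [0.542, 0.0729, 0.0272]
tool_rot: [0.825, 0.565, -0.0, -0.0]
ft_force: [-1.1, -0.2, 0.6]
grip_width: 0.0557
```

>>> carry_out([
  [0,0,0.02,0,0.3],
  [0,0,0.02,0,0.3],
])

```text
clock: 7.1
eef_pos: [0.5419, 0.0729, 0.0251]
tool_rot: [0.825, 0.565, -0.0, -0.0]
ft_force: [-0.6, -0.3, 0.2]
grip_width: 0.0559
```

```bash
python3 - <<'E'
from workcell import *
import cv2
a=imaging.camera('scene')[130:240,290:390,::-1]
cv2.imwrite('pics/s4.png',cv2.convertScaleAbs(cv2.resize(a,None,fx=5.4,fy=5.4,interpolation=cv2.INTER_CUBIC),alpha=1.6))
a=imaging.camera('wrist')[:,:,::-1]
cv2.imwrite('pics/w4.png',cv2.convertScaleAbs(a,alpha=1.6))
E
```

```text
(no output)
```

View pics/s4.png

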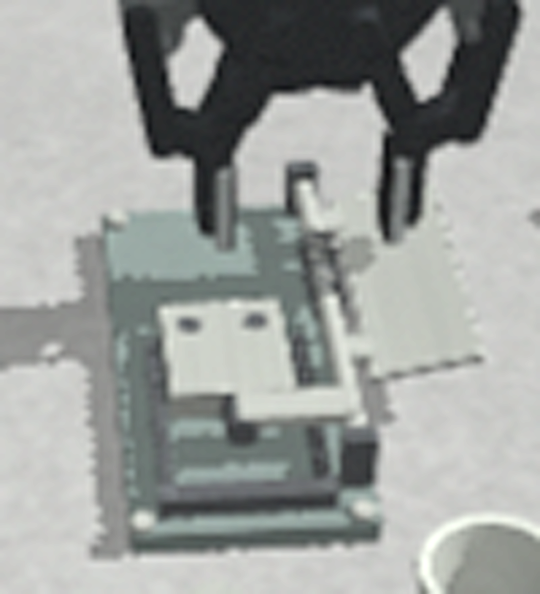

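View pics/w4.png

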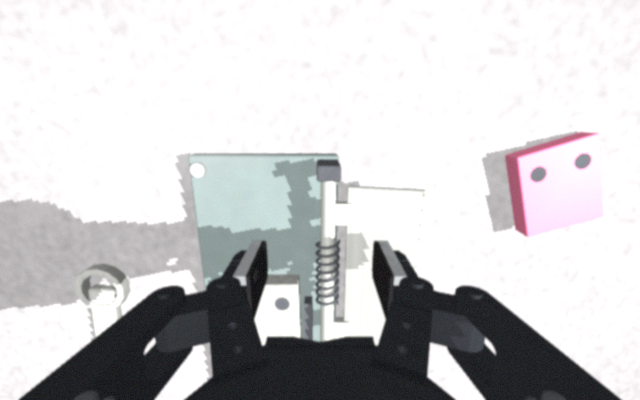

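The right finger's shadow (355,255) is still apart from its tip (398,238), so there is still a gap. Continuing down.

>>> carry_out([
  [0,0,0.03,0,0.3],
  [0,0,0.03,0,0.3],
])

```text
clock: 7.4
eef_pos: [0.5419, 0.0729, 0.022]
tool_rot: [0.825, 0.565, -0.0, -0.0]
ft_force: [-0.8, 0.5, -0.8]
grip_width: 0.0558
```

>>> carry_out([
  [0,0,0.02,0,0.3],
  [0,0,0.02,0,0.3],
])

```text
clock: 7.6
eef_pos: [0.5419, 0.0729, 0.0201]
tool_rot: [0.825, 0.565, -0.0, -0.0]
ft_force: [-1.2, -0.9, -0.8]
grip_width: 0.0553
```

>>> carry_out([
  [0,0,0.02,0,0.3],
  [0,0,0.02,0,0.3],
])

```text
clock: 7.8
eef_pos: [0.5424, 0.073, 0.0185]
tool_rot: [0.825, 0.565, 0.0, 0.0]
ft_force: [-0.7, 0.4, 2.9]
grip_width: 0.0558
```

```bash
cat > sc.py <<'E'
import sys
from workcell import *
import cv2
a=imaging.camera('scene')[130:240,290:390,::-1]
cv2.imwrite(f'pics/{sys.argv[1]}.png',cv2.convertScaleAbs(cv2.resize(a,None,fx=5.4,fy=5.4,interpolation=cv2.INTER_CUBIC),alpha=1.6))
E
python3 sc.py s5
```

```text
(no output)
```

View pics/s5.png

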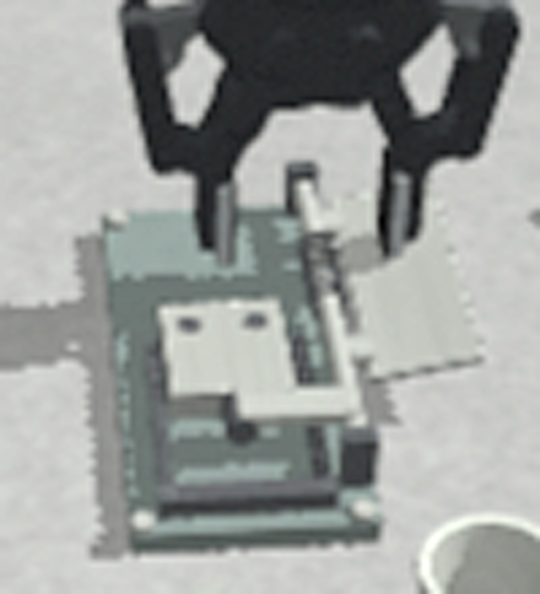

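Contact: Fz is 2.9 N at TCP z 0.0185, so the tips are about 8 mm behind the TCP at this opening. Now pressing the plate.

>>> carry_out([
  [0,0,0.03,0,0.3],
  [0,0,0.06,0,0.3],
  [0,0,0.06,0,0.3],
])

```text
clock: 8.15
eef_pos: [0.5423, 0.0728, 0.0124]
tool_rot: [0.825, 0.565, 0.0, 0.0]
ft_force: [-1.2, -0.9, 4.4]
grip_width: 0.0554
```

>>> carry_out([
  [0,0,0.03,0,0.3],
  [0,0,0.03,0,0.3],
])

```text
clock: 8.35
eef_pos: [0.5421, 0.0723, 0.0096]
tool_rot: [0.825, 0.565, -0.0, 0.001]
ft_force: [-1.6, -1.8, 6.0]
grip_width: 0.0553
```

>>> carry_out([
  [0,0,0.03,0,0.3],
  [0,0,0.03,0,0.3],
])

```text
clock: 8.55
eef_pos: [0.5424, 0.0722, 0.0069]
tool_rot: [0.825, 0.565, -0.0, 0.001]
ft_force: [-1.8, -3.2, 8.2]
grip_width: 0.0549
```

```bash
python3 sc.py s6; python3 need.py -.05 .034 .006
```

```text
t 8.6 tcp [0.5424 0.0722 0.007 ] fixture-frame tcp [-0.0894  0.0345  0.007 ] grip 0.0553 F [-2.03 -2.13  7.72] j [ 0.13  0.53 -0.19  0.85 -0.    0.5 ]
shift units [-0.004  0.394  0.011] roll units -0.0006
```

View pics/s6.png

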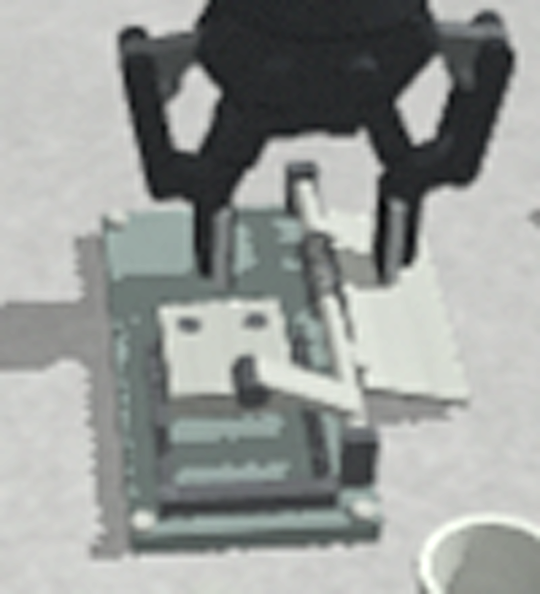

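The foot (250,378) has lifted clear and the plate is down. I'll push along the channel (tool +y), holding the height.

>>> carry_out([
  [0,0.04,0,0,0.3],
  [0,0.08,0,0,0.3],
  [0,0.12,0,0,0.3],
  [0,0.16,0,0,0.3],
  [0,0.2,0,0,0.3],
  [0,0.24,0,0,0.3],
  [0,0.28,0,0,0.3],
  [0,0.28,0,0,0.3],
])

```text
clock: 9.4
eef_pos: [0.5678, 0.064, 0.0065]
tool_rot: [0.825, 0.565, 0.0, -0.001]
ft_force: [-2.9, 2.4, 5.6]
grip_width: 0.0553
```

```bash
python3 sc.py s7; python3 need.py -.037 .034 .006
```

```text
t 9.45 tcp [0.5678 0.064  0.0065] fixture-frame tcp [-0.0628  0.036   0.0065] grip 0.0559 F [-3.48  2.89  4.55] j [ 0.11  0.57 -0.12  0.88  0.    0.48]
shift units [-0.02   0.258  0.005] roll units 0.0004
```

View pics/s7.png

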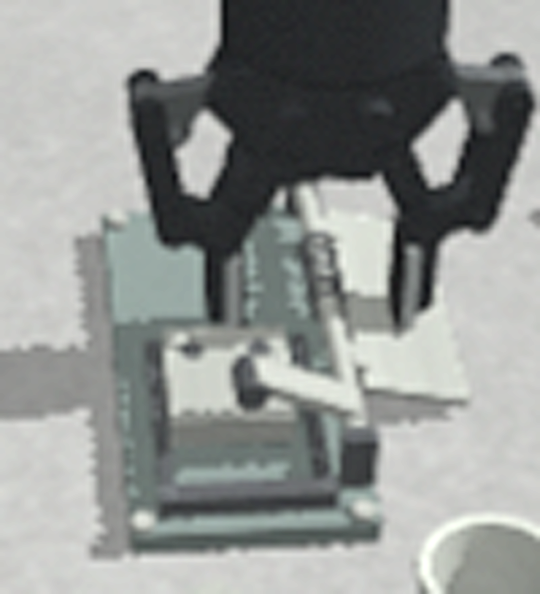

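The blank is moving straight, its front is already under the raised foot, and the finger is near the middle of its rear edge. Continuing.

>>> carry_out([
  [0,0.04,0,0,0.3],
  [0,0.08,0,0,0.3],
  [0,0.12,0,0,0.3],
  [0,0.16,0,0,0.3],
  [0,0.19,0,0,0.3],
  [0,0.22,0,0,0.3],
  [0,0.22,0,0,0.3],
])

```text
clock: 10.15
eef_pos: [0.5881, 0.0562, 0.0065]
tool_rot: [0.825, 0.565, 0.0, -0.002]
ft_force: [-3.7, 2.7, 5.1]
grip_width: 0.0554
```

>>> carry_out([
  [0,0.02,0,0,0.3],
  [0,0.03,0,0,0.3],
  [0,0.03,0,0,0.3],
])

```text
clock: 10.45
eef_pos: [0.5905, 0.0552, 0.0065]
tool_rot: [0.825, 0.565, -0.0, -0.002]
ft_force: [-3.1, 2.7, 5.2]
grip_width: 0.0554
```

```bash
python3 sc.py s8; python3 need.py -.036 .034 .006
```

```text
t 10.5 tcp [0.5905 0.0552 0.0065] fixture-frame tcp [-0.0384  0.036   0.0065] grip 0.0556 F [-3.9   2.64  5.29] j [ 0.09  0.6  -0.06  0.91  0.    0.46]
shift units [-0.02   0.024  0.004] roll units 0.0006
```

View pics/s8.png

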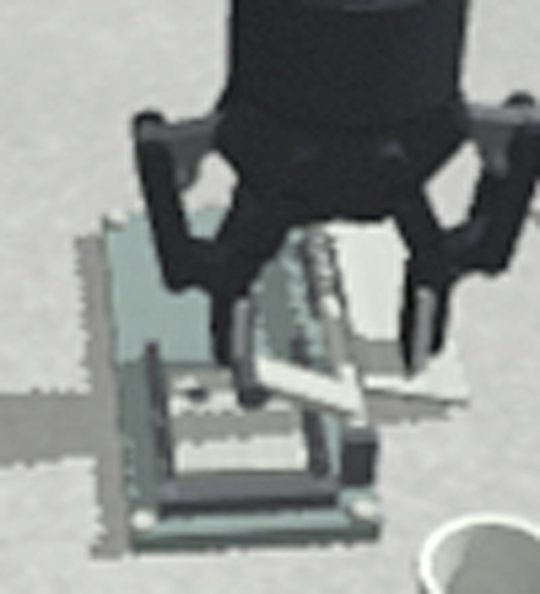

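Nearly home: the front edge is at row ~472 and the stop is right there. Small steps until the stop pushes back.

>>> carry_out([
  [0,0.02,0,0,0.3],
  [0,0.02,0,0,0.3],
])

```text
clock: 10.7
eef_pos: [0.592, 0.0546, 0.0064]
tool_rot: [0.825, 0.565, -0.0, -0.002]
ft_force: [-4.4, 3.0, 7.5]
grip_width: 0.0555
```

>>> carry_out([
  [0,0.02,0,0,0.3],
  [0,0.02,0,0,0.3],
])

```text
clock: 10.9
eef_pos: [0.5921, 0.0545, 0.0063]
tool_rot: [0.825, 0.565, -0.001, -0.004]
ft_force: [-8.4, 5.4, 9.7]
grip_width: 0.0552
```

>>> carry_out([
  [0,0.02,0,0,0.3],
  [0,0.02,0,0,0.3],
])

```text
clock: 11.1
eef_pos: [0.5921, 0.0543, 0.0061]
tool_rot: [0.825, 0.565, -0.003, -0.005]
ft_force: [-11.9, 6.6, 12.9]
grip_width: 0.0555
```

The arm has stalled with rising force, so the blank is against the stop. I'll hold and look.

>>> carry_out([
  [0,0,0,0,0.3],
  [0,0,0,0,0.3],
])

```text
clock: 11.3
eef_pos: [0.5921, 0.0543, 0.0061]
tool_rot: [0.825, 0.565, -0.003, -0.005]
ft_force: [-11.4, 6.3, 11.5]
grip_width: 0.0555
```

```bash
python3 sc.py s9; python3 need.py -.036 .034 .006
```

```text
t 11.35 tcp [0.5921 0.0543 0.0061] fixture-frame tcp [-0.0366  0.0357  0.0061] grip 0.0557 F [-11.1    5.45  12.76] j [ 0.09  0.61 -0.04  0.93  0.01  0.46]
shift units [-0.017  0.006  0.001] roll units 0.0007
```

View pics/s9.png

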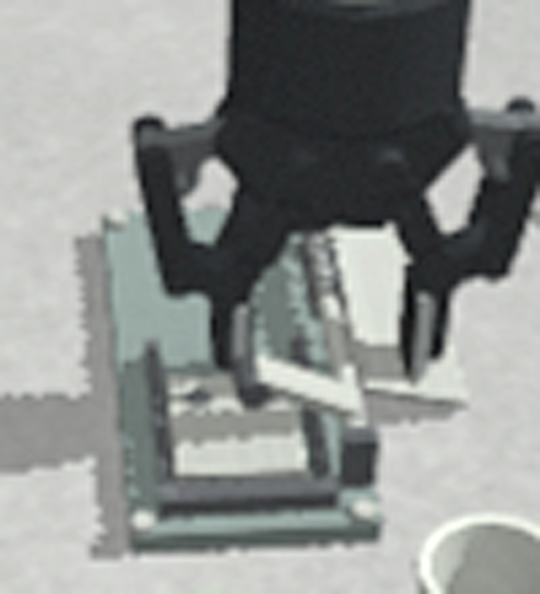

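Home: the blank's front edge meets the stop at row ~478, with the clip held open. I'll back off first to unload the blank, then raise slowly.

>>> carry_out([
  [0,-0.03,0,0,0.3],
  [0,-0.06,0,0,0.3],
  [0,-0.1,0,0,0.3],
  [0,-0.13,0,0,0.3],
  [0,-0.13,-0.04,0,0.3],
  [0,-0.13,-0.08,0,0.3],
  [0,-0.13,-0.12,0,0.3],
  [0,-0.13,-0.16,0,0.3],
  [0,-0.13,-0.3,0,0.3],
  [0,-0.13,-0.6,0,0.3],
  [0,-0.13,-1,0,0.3],
  [0,-0.13,-1,0,0.3],
])

```text
clock: 12.55
eef_pos: [0.5882, 0.0563, 0.1117]
tool_rot: [0.825, 0.565, 0.004, 0.002]
ft_force: [1.0, -0.4, 0.5]
grip_width: 0.0555
```

>>> carry_out([
  [0,0,-0.5,0,0.3],
  [0,0.3,-1,0,0.3],
  [0,0.3,-1,0,0.3],
])

```text
clock: 12.85
eef_pos: [0.617, 0.0447, 0.2119]
tool_rot: [0.825, 0.564, 0.004, 0.003]
ft_force: [1.3, 0.2, 0.0]
grip_width: 0.0556
```

```bash
python3 sc.py s10; python3 - <<'E'
from workcell import *
import cv2,json,numpy as np
m=imaging.camera_model('wrist'); im=imaging.camera('wrist')[:,:,::-1]
json.dump({k:np.array(v).tolist() for k,v in m.items()},open('w2.json','w'))
cv2.imwrite('pics/w2big.png',cv2.convertScaleAbs(cv2.resize(im[0:300,120:520],None,fx=2,fy=2,interpolation=cv2.INTER_CUBIC),alpha=1.4))
print(bot.get_obs()['ft_force'],bot.get_obs()['clock'])
E
```

```text
[ 0.42225632  0.07029631 -0.50537141] 12.95
```

View pics/s10.png

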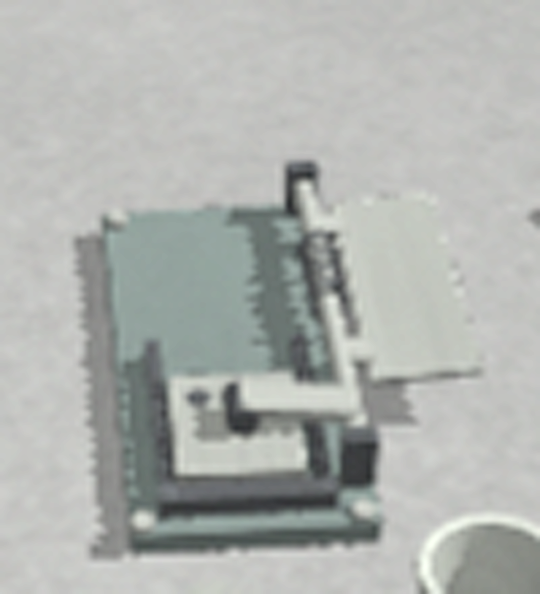

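View pics/w2big.png

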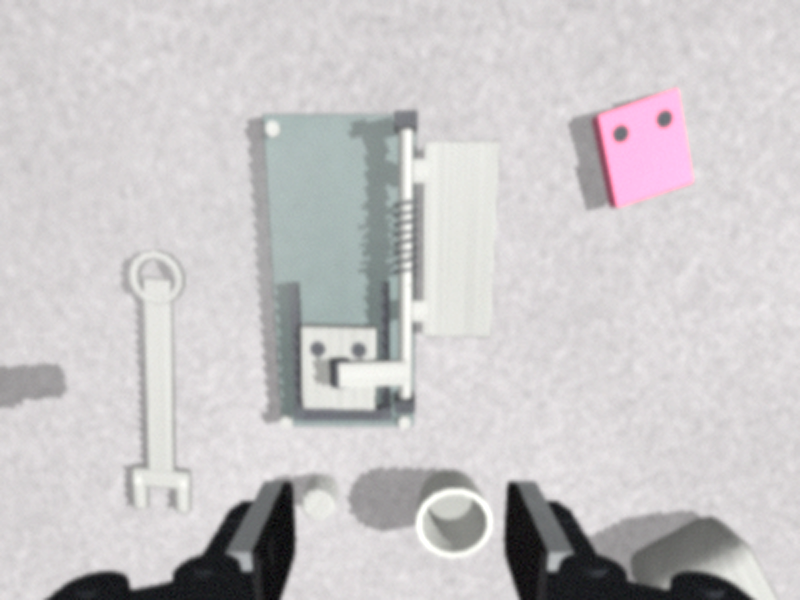

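The wrist view shows the blank's front edge (row ~410) flush with the stop bar, square between the rails. The foot rests on its top at (335,372), the bystanders are where they were, and the arm is clear.

```bash
python3 -c "
from workcell import *
print(order.job_done())"
```

```text
the job is handed in; nothing more can be done
None
```

The blank is home against the end stop with the clip closed on it, and I handed the job in at about 13 s of the 35 s allowed. The hand-in gave no verdict.

**What I did:** I worked on the fixture farthest to the robot's left. One fingertip pressed the thumb plate down (about 3 N at first contact, about 8 N held) until the foot was well raised. The other pushed the blank about 40 mm along the channel, until the arm stalled with rising force at the stop. I then backed off with the plate still down, let the clip close slowly and lifted clear.

**Last checks:** The scene and wrist pictures show the blank flush with the stop and square between the rails, with the foot resting on its top. The wrench, worm screw, cup and pink look-alike show no visible movement, and the wrist force is back to noise level. I judged the final fit by eye and did not measure it, and I could not read the clip angle or its force on the blank.

**What disagreed:**
- **Fixture position:** the three camera fits differed by about 3 mm in position and up to 0.02 rad in yaw. I used a value in between, which was accurate enough here.
- **Fingertip height:** at a 55 mm opening the tips stood about 8 mm behind the TCP, where the description puts them 25 mm ahead of it. I set the pressing height from the measured contact with the plate instead.

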